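# Stow the slates in the coffee cart's bay and pin the gate

### The job

The coffee cart is about to be wheeled away: swing the bay's yellow gate open and slide every dark slate lying on the counter flat along the surface into the cork-floored bay, without lifting any off the counter. Once all are in, swing the gate fully shut, then take the red-handled pin from its parking block and drop it through the gate and the lug beneath until its collar rests on the gate. Do not disturb the jar, sugar shaker, saucer or teaspoon.

Things in the scene. Friction and masses are not known exactly. Their poses are not given: they have to be found in the camera images.
- bay: fixed stowage bay; cork floor flush with the counter, oak walls 12 thick, 22 high on three sides. Origin: centre of floor, on the counter. Inside x -78 to 78, y -102 to 102; mouth open over the full width at y = -102. Holds four slates, long sides along y, two abreast, two deep (24 spare). Outside the mouth: gate hinge post at (94, -112), aluminium lug 36 x 36 x 18 high at (-98, -112)
- bay_hole (a point): middle of the upper mouth of the upright hole (15 mm diameter, through) in the bay's aluminium lug, 18 above the counter
- gate (a joint): angle of the yellow gate, rad: 0 shut across the mouth, against its stop; opens outwards, counter-clockwise from above, to a stop at 1.9 (mouth clear at about 1.8); stiff, stays where left. Bar 10 thick, 4 to 25 above the counter, 170 long from the hinge (along the bay's -x when shut), then a tongue 44 x 32, 19 to 27 above the counter, that comes to lie over the lug
- gate_hinge (a point): on the gate's hinge axis, 25 above the counter
- gate_knob (a point): middle of the top of the black upright round knob (18 diameter, 38 tall, from 25 to 63 above the counter) on the gate, 130 from the hinge axis
- gate_hole (a point): middle of the upper mouth of the upright hole (15 mm diameter) in the gate's tongue, 27 above the counter, 192 from the hinge axis; right above bay_hole when the gate is shut
- pin: loose retaining pin, upright. Origin: the tip at its lower end, z up along it. Steel shank 10 diameter, 24 long with tapered tip; collar 24 diameter from 24 to 30; round red handle 18 diameter from 30 to 72. At the start it stands in the parking block with its collar on the block; in the lug, collar on the gate, its tip is 3 above the counter
- pinblock: fixed dark wooden parking block 56 x 56 x 26 high with an upright 15 mm through hole in the middle holding the pin. Origin: centre of underside
- slate1: dark slate serving tile, 60 (x) by 90 (y) by 16 thick, 160 to 320 g, lying flat on the counter. Origin: centre of underside. May be absent
- slate2: dark slate serving tile, 60 (x) by 90 (y) by 16 thick, 160 to 320 g, lying flat on the counter. Origin: centre of underside. May be absent
- slate3: dark slate serving tile, 60 (x) by 90 (y) by 16 thick, 160 to 320 g, lying flat on the counter. Origin: centre of underside. May be absent
- slate4: dark slate serving tile, 60 (x) by 90 (y) by 16 thick, 160 to 320 g, lying flat on the counter. Origin: centre of underside. May be absent
- jar: bystander: closed glass jar with silver lid, 84 diameter, 130 tall; origin: centre of underside
- shaker: bystander: white plastic sugar shaker, 64 diameter, 120 tall; origin: centre of underside
- saucer: bystander: white ceramic saucer, 140 diameter, 18 high; origin: centre of underside
- teaspoon: bystander: stainless teaspoon 140 long lying on the counter, handle towards its -x
Things that resemble listed ones, but are neither listed nor needed, are in the scene too. Leave any purple look-alike of the slate4 alone.

How it is judged:
By the outcome, as a careful person would: the job done as asked, in the order asked, and still so for the second after the job is handed in, with the robot touching nothing.
Of slate1, slate2, slate3, slate4 only 2 to 4 are there at a start; the rules pass over those that are not, and their reading is None.
At some moment in a run one of slate1, slate2, slate3, slate4 may be knocked a few centimetres aside while the robot is not near it.
It also fails if it takes over 210 s, if anything falls off the work surface, if the arm or the gripper's body presses on something with over 40 N, if the wrist force passes 120 N, or if a joint passes its speed limit or range.

### The arm

A 6-joint arm with a two-finger parallel gripper is mounted at the origin on the work surface. World frame = base frame: x ahead of the robot, y to its left, z up, the work surface at z = 0. Lengths are in m, angles in rad, forces in N, time in s.
With the tool pointing down it reaches from about 0.325 to 0.85 m from the base axis. Payload 4.4 kg.
Tool frame: the origin (TCP) lies at the very end of the fingers, on their centre line; the grasp point (between the pads) lies 19 mm behind it; z points along the fingers, y is the line along which they close (so a half turn about z gives the same grasp; the last joint's range is limited). The gripper opens to 94 mm and grips with 3 to 60 N. Pads are 16 mm wide; open, the fingers measure 119 mm over their backs; the gripper's body (75 mm by 177 mm) begins 78 mm behind the grasp point.
Start: joints at [-1.373, 0.207, 1.542, -0, 1.393, -0.15], TCP at [0.197, -0.54, 0.205] pointing down, gripper open.
Joint ranges: [-2.73, 2.73], [-0.86, 2.22], [0.23, 2.46], [-1.11, 4.25], [0.08, 2.63], [-2.82, 2.82]. Speed limits (rad/s): [2.79, 2.79, 3.14, 3.14, 3.14, 3.14].

### API

Orientations are given as [roll, pitch, yaw] about the fixed x, y, z axes, in that order (R = Rz(yaw) Ry(pitch) Rx(roll)).
In Python, from workcell import manip gives the robot as it stands.
- The arm moves only by the shell command python3 -m pendant 'ROWS' [FORCE]. ROWS is JSON, a list that holds one entry, the list of rows, each a list of 7 numbers: the opening, from 0 (shut) to 1 (fully open), then the shift along the tool's x, y, z each as a share of 0.25 m, from -1 to 1, then the turn, a rotation vector about the tool's x, y, z each as a share of 2 pi rad, from -1 to 1. A call has 1 to 5 rows; each row is the pose to reach, as a shift and turn from the pose commanded when the call began, along the tool's axes at that moment, turning the shorter way round; what a row does not reach only later rows make up. A row lasts 1/12 s, in which the tool goes at most 41.7 mm and 7.16 degrees, less where a joint would pass 70% of its speed; a pose out of reach is approached as far as the arm can. A call with a number of a shift or a turn outside -1 to 1 is refused whole. A call with a gripper value outside its range is refused whole. The fingers move at their own pace and stop on an object; FORCE is the grip in N (left out, the last holds). Time passes only in rows, so rows that repeat a pose let the fingers close. It gives the time, the measured TCP pose, the force, the opening and the grip force at its end, in the units of the state.
- manip.get_obs(): the state, without advancing time (a new reading comes with each control period).
- manip.grab_frame(name): name is "scene" or "top"; returns a dict with "image" (420x560x3 uint8, blue, green, red), "camera_matrix" (3x3 intrinsics, pixels), "pose" (4x4, takes a point from camera to world coordinates). Camera axes: x right, y up, looking along -z (the intrinsics and any distortion apply to the point x, -y, -z); pixel columns grow to the right and rows downward; lengths in m; the calibration is good to about 2 mm. A picture is of the moment at which its call begins. There is no depth.
- manip.sign_off(): hands the job in; it is judged then, once.
The state is a dict: "clock": time; "joint_pos": joint angles; "joint_velocities": joint speeds; "tau": joint torques, N m; "tool_pos": TCP position; "orientation": TCP orientation; "contact_force": force on the tool from outside, world axes, zero at the start; "moment": the same for the moment, N m; "gripper_width": opening from 0.0 (shut) to 1.0 (fully open); "gripper_force": force on a finger pad.
Only numpy, scipy, OpenCV 4.12 (cv2) and the standard library are available. Lean on these libraries where they do the work, as an engineer would, in place of code of your own. Each camera call takes 0.05 s, during which the arm holds its last target. There are 200 camera calls.

## Working session

There is one attempt and no reset: what is moved stays moved. The work goes in short steps, Python scripts to look and compute and a shell command to move; the robot and the scene stay as the last step left them, time stands still between calls to the robot, and variables do not carry over. Pictures are saved under pics/ and viewed, at most 14 in all, crops included, and the job is handed in when it is done.

```bash
ls; mkdir -p pics
python3 - <<'E'
from workcell import manip
import cv2,numpy as np
for n in("scene","top"):
    f=manip.grab_frame(n); cv2.imwrite(f"pics/{n}0.png",f["image"]); print(n,f["camera_matrix"].tolist(),np.round(f["pose"],4).tolist(),[k for k in f])
print(manip.get_obs())
E
```

```text
pics
scene [[418.8592204173156, 0.0, 284.58735600674135], [0.0, 418.8592204173156, 211.90280536951585], [0.0, 0.0, 1.0]] [[-0.6933, -0.3894, 0.6064, 1.4348], [0.7206, -0.3722, 0.5849, 0.7518], [-0.0021, 0.8425, 0.5386, 0.8374], [0.0, 0.0, 0.0, 1.0]] ['image', 'camera_matrix', 'pose']
top [[456.79585415191934, 0.0, 283.1286300257563], [0.0, 456.79585415191934, 206.14917624454057], [0.0, 0.0, 1.0]] [[-0.0292, 0.9925, -0.1187, 0.3978], [-0.9996, -0.0283, 0.0093, -0.0456], [0.0058, 0.1189, 0.9929, 1.3784], [0.0, 0.0, 0.0, 1.0]] ['image', 'camera_matrix', 'pose']
{'clock': 0.1, 'joint_pos': array([-1.37249010e+00,  2.07311196e-01,  1.54277024e+00,  1.10964929e-06,
        1.39350352e+00, -1.50528845e-01]), 'joint_velocities': array([-8.25539589e-05, -2.32923594e-03, -3.49989906e-03,  5.90230630e-04,
       -8.57352067e-04,  1.82629370e-03]), 'tau': array([ 4.39533878e-04, -3.71861315e+01, -2.82291716e+01,  7.01130135e-02,
        3.10779596e-02, -5.74219507e-05]), 'tool_pos': array([ 0.19636937, -0.53967313,  0.20443969]), 'orientation': array([-3.13962304e+00, -2.99847162e-04,  3.48834579e-01]), 'contact_force': array([-0.36015946, -0.21586884,  0.37202159]), 'moment': array([-0.02025516,  0.00270402, -0.02248628]), 'gripper_force': 0.0, 'gripper_width': 0.9975811990365938}
```

View pics/top0.png

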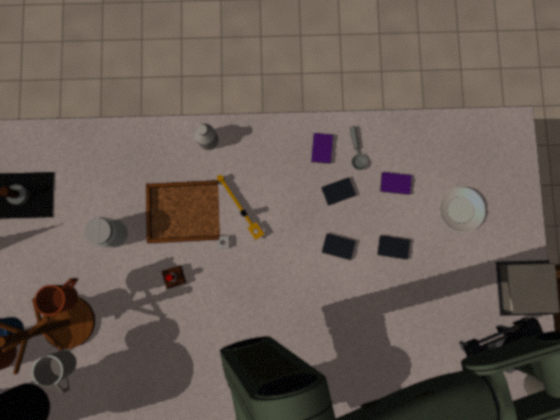

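View pics/scene0.png

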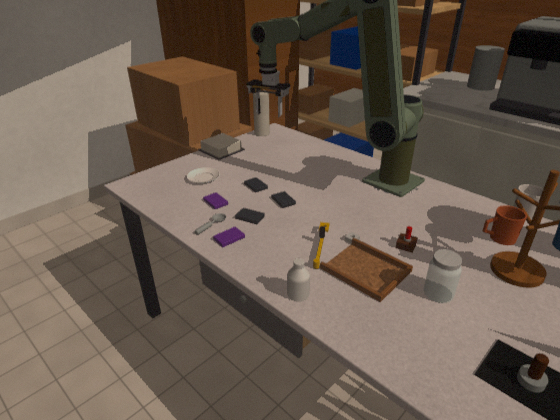

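Top: three dark slates at (338,190), (339,246), (394,247). The purple look-alikes are at (322,148) and (396,183). The bay is at (183,212), gate from (220,178) to (258,232), knob ~(243,212), lug (225,241), red pin in its block (174,277). The brown-handled thing on the black tray at (15,190) is a pin look-alike. In the scene view the slates are at (256,184), (284,199) and (249,216). I choose the three black slates and the red pin, and check them in a close crop.

```bash
cat > h.py <<'E'
import numpy as np,cv2
from workcell import manip
def ray(f,uv):
    K=f["camera_matrix"];P=np.array(f["pose"])
    a=np.linalg.inv(K)@np.array([uv[0],uv[1],1.]); d=P[:3,:3]@np.array([a[0],-a[1],-a[2]]); return P[:3,3],d
def at(f,uv,z):
    o,d=ray(f,uv); return (o+d*(z-o[2])/d[2])[:2]
def proj(f,p):
    P=np.array(f["pose"]); c=P[:3,:3].T@(np.array(p,float)-P[:3,3]); q=f["camera_matrix"]@np.array([c[0],-c[1],-c[2]]); return q[:2]/q[2]
def tri(f,uv,g,vw):
    o,d=ray(f,uv);p,e=ray(g,vw); A=np.c_[d,-e]; s=np.linalg.lstsq(A,p-o,rcond=None)[0]
    a=o+d*s[0];b=p+e*s[1]; return (a+b)/2,np.linalg.norm(a-b)
def slates(f,z=.016,show=1):
    """dark blobs on the counter in the top view -> world centre, yaw of long axis"""
    im=f["image"]; b=im.max(2); m=(cv2.GaussianBlur(b,(3,3),0)<48).astype(np.uint8); out=[]
    for c in cv2.findContours(m,cv2.RETR_EXTERNAL,cv2.CHAIN_APPROX_NONE)[0]:
        if 250<cv2.contourArea(c)<1100:
            w=np.array([at(f,p[0],z) for p in c],np.float32)*1000
            (r)=cv2.minAreaRect(w); x,s,a=r
            if s[0]<s[1]: a+=90
            if 35<min(s)<75 and 70<max(s)<105: out.append((np.round(x),np.round(s),round((a+90)%180-90,1),np.round(c.mean(0)[0])))
    if show: [print(*o) for o in out]
    return out
E
python3 - <<'E'
from h import *
f=manip.grab_frame("top");g=manip.grab_frame("scene")
slates(f)
def up(im,x0,y0,x1,y1,n,k):
    c=cv2.resize(im[y0:y1,x0:x1],None,fx=k,fy=k,interpolation=cv2.INTER_CUBIC); c=np.clip(c*1.5,0,255).astype(np.uint8); cv2.imwrite(n,c)
up(f["image"],140,110,420,310,"pics/a1.png",2.8)
up(g["image"],220,160,460,320,"pics/a2.png",3.3)
E
```

```text
[303. 643.] [71. 54.] 8.1 [ 47. 300.]
[ 430. -384.] [88. 55.] 79.6 [394. 247.]
[ 437. -220.] [85. 55.] 73.7 [339. 246.]
[ 603. -227.] [54. 87.] -71.4 [339. 191.]
```

View pics/a1.png

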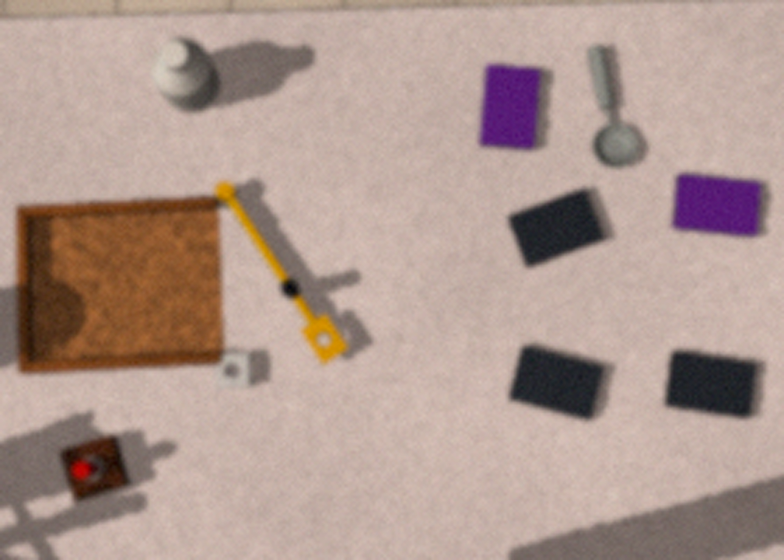

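View pics/a2.png

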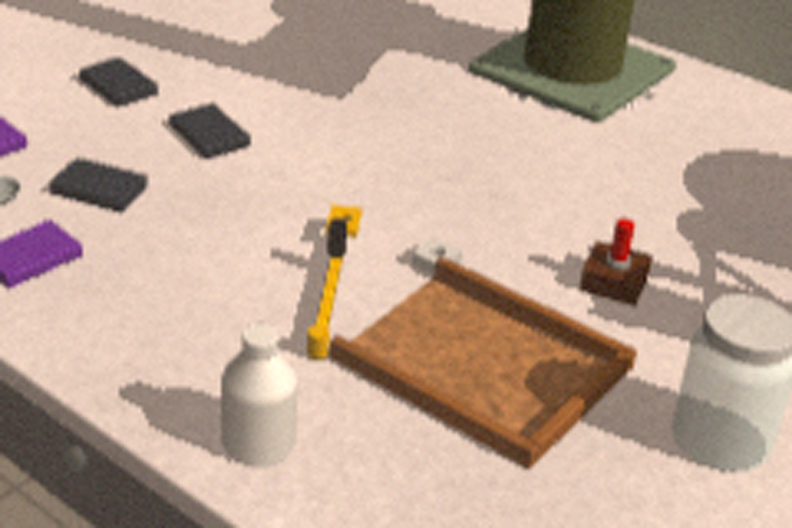

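Crop 1 shows three black slates, two purple tiles, knob (290,288), tongue hole (324,340), hinge (224,190), lug hole (232,370) and red pin top (80,470). Crop 2 shows the same things: knob top (338,223), tongue hole (345,219), hinge top (318,330), lug hole (437,253), pin top (624,222).

```bash
cat > m1.py <<'E'
from h import *
f=manip.grab_frame("top");g=manip.grab_frame("scene")
A=lambda u,v:((u+.5)/2.8+139.5,(v+.5)/2.8+109.5)
B=lambda u,v:((u+.5)/3.3+219.5,(v+.5)/3.3+159.5)
for n,a,b in[("knob",(290,288),(338,223)),("ghole",(324,340),(345,219)),("hinge",(224,190),(318,330)),("lug",(232,370),(437,253)),("pintop",(80,470),(624,222)),("wallBL",(19,208),(528,456)),("wallTL",(22,371),(634,355)),("wallR",(221,358),(438,262))]:
    p,e=tri(f,A(*a),g,B(*b)); print(n,np.round(p*1000,1),"gap",round(e*1000,1))
im=f["image"].astype(int);b_,g_,r_=im[...,0],im[...,1],im[...,2]
hs=cv2.cvtColor(f["image"],cv2.COLOR_BGR2HSV)
red=((hs[...,0]<5)|(hs[...,0]>175))&(hs[...,1]>200)&(hs[...,2]>90)
red[:,:130]=0;red[:,220:]=0
y,x=np.nonzero(red);print("red",x.mean(),y.mean(),x.size,x.min(),x.max(),y.min(),y.max())
for n,a,z in[("knob",(290,288),.063),("ghole",(324,340),.027),("hinge",(224,190),.025),("lug",(232,370),.018),("pintop",(80,470),.074+.0),("collar",(99,465),.032)]:
    print(n,np.round(at(f,A(*a),z)*1000,1))
for a in[(62,450),(114,436),(130,482),(76,499)]: print("block",np.round(at(f,A(*a),.026)*1000,1))
for a in[(18,208),(221,198),(221,368),(22,371)]: print("wall",np.round(at(f,A(*a),.022)*1000,1))
for n,a,z in[("jar",(0,0),.13)]: pass
print("shaker top",at(f,A(180,52),.12),"jar top",at(f,(100,231),.13),"saucer",at(f,(463,208),.018),"spoon bowl",at(f,A(619,145),.005))
E
python3 m1.py
```

```text
knob [540.2  58.5  58.3] gap 0.3
ghole [487.6  26.5  21.7] gap 0.5
hinge [651.4 129.1  27.6] gap 0.8
lug [459.4 125.   12.7] gap 0.7
pintop [361.  271.3  71.8] gap 2.5
wallBL [641.1 352.3  11.7] gap 1.7
wallTL [464.3 349.2  12.1] gap 1.4
wallR [472.6 136.2  14.1] gap 1.3
red 168.27272727272728 277.5 22 166 170 275 280
knob [539.8  58. ]
ghole [487.4  26. ]
hinge [651.6 129.8]
lug [459.  124.7]
pintop [360.4 271.9]
collar [363.8 262.4]
block [380.3 302.4]
block [393.2 248. ]
block [345.1 231.5]
block [329.3 287.7]
wall [638.8 351.1]
wall [643.5 133.5]
wall [461.2 135.8]
wall [464.2 345.7]
shaker top [0.77656353 0.16006133] jar top [0.49308799 0.44417306] saucer [ 0.5394413  -0.59842221] spoon bowl [ 0.69320175 -0.30043783]
```

```bash
cat >> h.py <<'E'
def to(x,y,z,yaw=None):
    """print shares (tool axes) to reach world x,y,z [mm], yaw [deg] from the present pose"""
    from scipy.spatial.transform import Rotation as R
    o=manip.get_obs(); r=R.from_euler("xyz",o["orientation"]).as_matrix(); d=r.T@(np.array([x,y,z])/1000-o["tool_pos"])/.25
    w=[0,0,0]
    if yaw is not None: w=R.from_matrix(r.T@R.from_euler("xyz",[np.pi,0,np.radians(yaw)]).as_matrix()).as_rotvec()/2/np.pi
    print(np.round(d,3),np.round(w,4))
def st():
    o=manip.get_obs(); print("t",round(o["clock"],2),np.round(o["tool_pos"]*1000,1),np.round(np.degrees(o["orientation"]),1),"w",round(o["gripper_width"],3),"F",np.round(o["contact_force"],1))
E
python3 -m pendant '[[[0.5,0,0,0,0,0,-0.1944],[0.5,0,0,0,0,0,-0.1944],[0.5,0,0,0,0,0,-0.1944],[0.5,0,0,0,0,0,-0.1944],[0.5,0,0,0,0,0,-0.1944]]]' 30
python3 -m pendant '[[[0.5,0,0,0,0,0,-0.095],[0.5,0,0,0,0,0,-0.095],[0.5,0,0,0,0,0,-0.095],[0.5,0,0,0,0,0,-0.095],[0.5,0,0,0,0,0,-0.095]]]'
python3 -c "
from h import *
st();to(540,58,100,90)"
```

```text
clock: 0.72
tool_pos: [0.1965, -0.5403, 0.2053]
orientation: [-3.141, -0.0, 0.98]
contact_force: [-1.0, -0.5, -0.2]
gripper_width: 0.681
gripper_force: 0.0
clock: 1.13
tool_pos: [0.1965, -0.5403, 0.2053]
orientation: [-3.142, -0.0, 1.576]
contact_force: [0.2, -0.2, -0.9]
gripper_width: 0.5
gripper_force: 0.0
t 1.13 [ 196.5 -540.3  205.3] [-180.    -0.    90.3] w 0.5 F [ 0.2 -0.2 -0.9]
[2.385 1.388 0.422] [-0.     -0.      0.0009]
```

```bash
for i in 1; do
python3 -m pendant '[[[0.5,0.596,0.347,0,0,0,0],[0.5,0.596,0.347,0,0,0,0],[0.5,0.596,0.347,0,0,0,0],[0.5,0.596,0.347,0,0,0,0],[0.5,0.596,0.347,0,0,0,0]]]'
python3 -m pendant '[[[0.5,0.596,0.347,0,0,0,0],[0.5,0.596,0.347,0,0,0,0],[0.5,0.596,0.347,0,0,0,0],[0.5,0.596,0.347,0,0,0,0],[0.5,0.596,0.347,0,0,0,0]]]'
python3 -m pendant '[[[0.5,0.596,0.347,0,0,0,0],[0.5,0.596,0.347,0,0,0,0],[0.5,0.596,0.347,0,0,0,0],[0.5,0.596,0.347,0,0,0,0],[0.5,0.596,0.347,0,0,0,0]]]'
python3 -m pendant '[[[0.5,0.596,0.347,0,0,0,0],[0.5,0.596,0.347,0,0,0,0],[0.5,0.596,0.347,0,0,0,0],[0.5,0.596,0.347,0.3,0,0,0],[0.5,0.596,0.347,0.3,0,0,0]]]'
done | tail -6
python3 -c "
from h import *
st();to(540,58,35,90)"
```

```text
clock: 2.8
tool_pos: [0.5462, 0.0535, 0.137]
orientation: [3.133, 0.001, 1.572]
contact_force: [0.2, -0.4, -0.7]
gripper_width: 0.501
gripper_force: 0.0
t 2.8 [546.2  53.5 137. ] [1.795e+02 1.000e-01 9.010e+01] w 0.501 F [ 0.2 -0.4 -0.7]
[ 0.019 -0.028  0.408] [0.0013 0.0002 0.0002]
```

```bash
python3 -m pendant '[[[0.5,0.018,-0.024,0.1,0,0,0],[0.5,0.018,-0.024,0.2,0,0,0],[0.5,0.018,-0.024,0.3,0,0,0],[0.5,0.018,-0.024,0.41,0,0,0],[0.5,0.018,-0.024,0.41,0,0,0]]]'
python3 -m pendant '[[[0,0,0,0,0,0,0],[0,0,0,0,0,0,0],[0,0,0,0,0,0,0],[0,0,0,0,0,0,0],[0,0,0,0,0,0,0]]]' 30
python3 -c "
from h import *
st()
H=np.array([651.6,129.8]);o=manip.get_obs();p=o['tool_pos'][:2]*1000;v=p-H;a0=np.arctan2(v[1],v[0]);print(np.hypot(*v),np.degrees(a0)%360)
for d in range(6,85,6): 
    a=a0+np.radians(d);q=H+np.hypot(*v)*np.array([np.cos(a),np.sin(a)])-p;print(d,np.round(q[[1,0]]/250,3))
"
```

```text
clock: 3.22
tool_pos: [0.5311, 0.0565, 0.0269]
orientation: [-3.13, 0.0, 1.57]
contact_force: [-0.8, 0.1, -1.0]
gripper_width: 0.498
gripper_force: 0.0
clock: 3.63
tool_pos: [0.5407, 0.0583, 0.0351]
orientation: [3.131, -0.002, 1.57]
contact_force: [5.8, 3.4, -5.0]
gripper_width: 0.185
gripper_force: 30.1
t 3.63 [540.7  58.3  35.1] [ 1.794e+02 -1.000e-01  8.990e+01] w 0.185 F [ 5.8  3.4 -5. ]
131.91526655789662 212.81730979763753
6 [-0.045  0.032]
12 [-0.086  0.069]
18 [-0.123  0.11 ]
24 [-0.156  0.155]
30 [-0.183  0.202]
36 [-0.206  0.253]
42 [-0.223  0.305]
48 [-0.235  0.359]
54 [-0.241  0.414]
60 [-0.241  0.469]
66 [-0.235  0.524]
72 [-0.224  0.578]
78 [-0.207  0.631]
84 [-0.185  0.682]
```

```bash
python3 -m pendant '[[[0,-0.045,0.032,0,0,0,0],[0,-0.086,0.069,0,0,0,0],[0,-0.123,0.11,0,0,0,0],[0,-0.156,0.155,0,0,0,0],[0,-0.183,0.202,0,0,0,0]]]'
python3 -m pendant '[[[0,-0.023,0.051,0,0,0,0],[0,-0.04,0.103,0,0,0,0],[0,-0.052,0.157,0,0,0,0],[0,-0.058,0.212,0,0,0,0],[0,-0.058,0.267,0,0,0,0]]]'
python3 -m pendant '[[[0,0.006,0.055,0,0,0,0],[0,0.017,0.109,0,0,0,0],[0,0.031,0.15,0,0,0,0],[0,0.031,0.15,0,0,0,0],[0,0.031,0.15,0,0,0,0]]]'
python3 -c "
from h import *
st()
f=manip.grab_frame('top');slates(f)
v=manip.get_obs()['tool_pos'][:2]*1000-[651.6,129.8];print(np.hypot(*v),(np.degrees(np.arctan2(v[1],v[0]))%360-181.5)/57.3)
"
```

```text
clock: 4.05
tool_pos: [0.5865, 0.009, 0.0348]
orientation: [-3.139, 0.004, 1.573]
contact_force: [-7.9, -6.9, 11.4]
gripper_width: 0.181
gripper_force: 30.2
clock: 4.47
tool_pos: [0.6551, -0.0128, 0.0351]
orientation: [3.14, 0.016, 1.571]
contact_force: [-1.3, -17.9, 4.2]
gripper_width: 0.147
gripper_force: 30.2
clock: 4.88
tool_pos: [0.6968, -0.0075, 0.0353]
orientation: [3.13, 0.018, 1.569]
contact_force: [7.0, -22.2, -3.5]
gripper_width: 0.102
gripper_force: 28.6
t 4.88 [696.8  -7.5  35.3] [179.3   1.   89.9] w 0.102 F [  7.  -22.2  -3.5]
[ 428. -384.] [85. 55.] 79.6 [394. 247.]
[ 437. -220.] [83. 52.] 73.1 [339. 246.]
[ 603. -227.] [51. 84.] -71.6 [339. 191.]
144.5349487781397 1.8628474843404705
```

```bash
python3 -m pendant '[[[0.5,0,0,0,0,0,0],[0.5,0,0,0,0,0,0],[0.5,0,0,0,0,0,0],[0.5,0,0,-0.15,0,0,0],[0.5,0,0,-0.4,0,0,0]]]' 
python3 -m pendant '[[[0.5,-0.5,-0.3,-0.1,0,0,0],[0.5,-0.8,-0.5,-0.1,0,0,0],[0.5,-0.8,-0.5,-0.1,0,0,0],[0.5,-0.8,-0.5,-0.1,0,0,0],[0.5,-0.8,-0.5,-0.1,0,0,0]]]' 
python3 -c "
from h import *
st()
f=manip.grab_frame('top');slates(f)
c=cv2.resize(f['image'][140:290,140:420],None,fx=2.8,fy=2.8,interpolation=cv2.INTER_CUBIC);cv2.imwrite('pics/b1.png',np.clip(c*1.5,0,255).astype(np.uint8))
"
```

```text
clock: 5.35
tool_pos: [0.687, 0.0047, 0.1078]
orientation: [-3.131, -0.001, 1.57]
contact_force: [1.4, 0.4, 0.1]
gripper_width: 0.42
gripper_force: 0.0
clock: 5.77
tool_pos: [0.58, -0.172, 0.1349]
orientation: [3.141, 0.001, 1.571]
contact_force: [0.4, -0.3, -0.1]
gripper_width: 0.504
gripper_force: 0.0
t 5.77 [ 580.  -172.   134.9] [180.   0.  90.] w 0.504 F [ 0.4 -0.3 -0.1]
[ 430. -384.] [86. 53.] 79.6 [394. 247.]
```

View pics/b1.png

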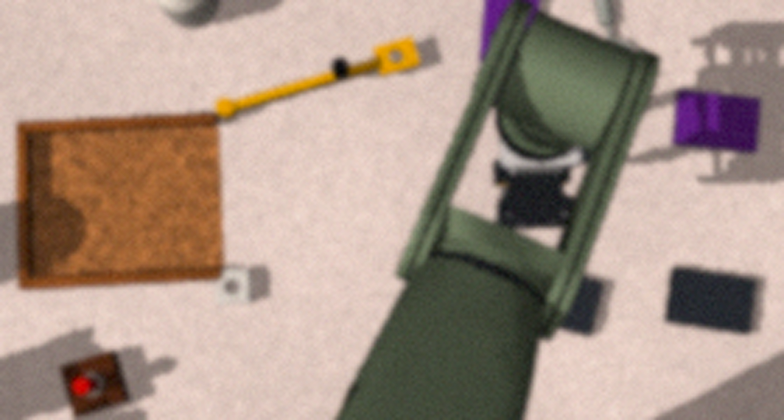

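Gate is now open: in the crop its bar runs from the hinge (226,108) to the tongue (398,56), about 1.83 rad, and the mouth is clear. Next: slate S2 at (437,-220).

```bash
python3 -m pendant '[[[0.9,-0.1,-0.3,0,0,0,0.046],[0.9,-0.192,-0.572,0,0,0,0.046],[0.9,-0.192,-0.572,0,0,0,0.046],[0.9,-0.192,-0.572,0.15,0,0,0.046],[0.9,-0.192,-0.572,0.35,0,0,0.046]]]' 10
python3 -m pendant '[[[0.9,0,0,0,0,0,0],[0.9,0,0,0,0,0,0],[0.9,0,0,0,0,0,0]]]' 
python3 -c "
from h import *
st();to(437,-220,4,73.5)"
```

```text
clock: 6.23
tool_pos: [0.4384, -0.2218, 0.0613]
orientation: [3.134, 0.004, 1.278]
contact_force: [0.8, -1.5, -2.2]
gripper_width: 0.818
gripper_force: 0.0
clock: 6.48
tool_pos: [0.4403, -0.219, 0.0598]
orientation: [3.139, 0.001, 1.282]
contact_force: [0.8, -0.9, 0.5]
gripper_width: 0.902
gripper_force: 0.0
t 6.48 [ 440.3 -219.    59.8] [179.9   0.   73.5] w 0.902 F [ 0.8 -0.9  0.5]
[-0.007 -0.012  0.223] [ 0.0004  0.0001 -0.0001]
```

```bash
python3 -m pendant '[[[0.9,-0.004,-0.012,0.08,0,0,0],[0.9,-0.004,-0.012,0.15,0,0,0],[0.9,-0.004,-0.012,0.19,0,0,0],[0.9,-0.004,-0.012,0.21,0,0,0],[0.9,-0.004,-0.012,0.22,0,0,0]]]'
python3 -m pendant '[[[0.6,0,0,0,0,0,0],[0.6,0,0,0,0,0,0],[0.6,0,0,0,0,0,0],[0.6,0,0,0,0,0,0],[0.6,0,0,0,0,0,0]]]' 8
python3 -m pendant '[[[0.6,0,0,0.006,0,0,0],[0.6,0,0,0.006,0,0,0]]]'
python3 -c "
from h import *
st();to(540,60,4,91.5);to(531,293,4,91.5)"
```

```text
clock: 6.9
tool_pos: [0.4368, -0.2188, 0.0039]
orientation: [3.14, 0.001, 1.283]
contact_force: [-0.5, 0.4, 0.1]
gripper_width: 0.904
gripper_force: 0.0
clock: 7.32
tool_pos: [0.4363, -0.219, 0.0038]
orientation: [3.14, 0.001, 1.282]
contact_force: [1.0, -0.3, 2.4]
gripper_width: 0.637
gripper_force: 8.0
clock: 7.48
tool_pos: [0.4363, -0.2191, 0.003]
orientation: [3.14, 0.001, 1.282]
contact_force: [-1.3, 1.0, 7.1]
gripper_width: 0.638
gripper_force: 8.0
t 7.48 [ 436.3 -219.1    3. ] [179.9   0.   73.4] w 0.638 F [-1.3  1.   7.1]
[ 1.189  0.079 -0.005] [ 0.0002  0.0001 -0.0502]
[ 2.072 -0.221 -0.006] [ 0.0002  0.0001 -0.0502]
```

```bash
python3 -m pendant '[[[0.6,0.03,0,0,0,0,0],[0.6,0.08,0,0,0,0,0],[0.6,0.15,0,0,0,0,0],[0.6,0.23,0,0,0,0,0],[0.6,0.31,0,0,0,0,0]]]'|grep -E "pos|force|width"
python3 -m pendant '[[[0.6,0.08,0,0,0,0,0],[0.6,0.16,0,0,0,0,0],[0.6,0.24,0,0,0,0,0],[0.6,0.32,0,0,0,0,0],[0.6,0.4,0,0,0,0,0]]]'|grep -E "pos|force|width"
python3 -m pendant '[[[0.6,0.08,0.01,0,0,0,-0.01],[0.6,0.18,0.03,0,0,0,-0.02],[0.6,0.28,0.05,0,0,0,-0.03],[0.6,0.38,0.07,0,0,0,-0.04],[0.6,0.44,0.079,0,0,0,-0.05]]]'|grep -E "pos|force|width"
python3 -c "
from h import *
st();to(540,60,4,91.5);to(531,293,3,91.5)"
```

```text
tool_pos: [0.4591, -0.1452, 0.0029]
contact_force: [-0.9, -3.9, 6.0]
gripper_width: 0.635
gripper_force: 8.0
tool_pos: [0.4875, -0.0487, 0.003]
contact_force: [-1.6, -5.5, 6.3]
gripper_width: 0.639
gripper_force: 8.0
tool_pos: [0.5374, 0.0529, 0.0026]
contact_force: [-3.6, -6.2, 8.4]
gripper_width: 0.636
gripper_force: 8.0
t 8.73 [537.4  52.9   2.6] [1.80e+02 1.00e-01 9.17e+01] w 0.636 F [-3.6 -6.2  8.4]
[ 0.028  0.011 -0.006] [0.0001 0.0002 0.0006]
[ 0.961  0.003 -0.003] [0.0001 0.0002 0.0006]
```

```bash
python3 -m pendant '[[[0.6,0.08,0,0,0,0,0],[0.6,0.18,0,0,0,0,0],[0.6,0.28,0,0,0,0,0],[0.6,0.38,0,0,0,0,0],[0.6,0.48,0,0,0,0,0]]]'|grep -E "pos|force|width"
python3 -m pendant '[[[0.6,0.1,0,0,0,0,0],[0.6,0.2,0,0,0,0,0],[0.6,0.3,-0.004,0,0,0,0],[0.6,0.4,-0.006,0,0,0,0],[0.6,0.45,-0.006,0,0,0,0]]]'|grep -E "pos|force|width"
python3 -m pendant '[[[0.6,0,0,0,0,0,0],[0.73,0,0,-0.004,0,0,0],[0.73,0,0,-0.004,0,0,0],[0.73,0,0,-0.004,0,0,0],[0.73,0,0,-0.1,0,0,0]]]'|grep -E "pos|force|width"
python3 -m pendant '[[[0.73,0,0,-0.2,0,0,0],[0,0,0,-0.3,0,0,0],[0,0,0.2,-0.3,0,0,0],[0,0,0.3,-0.3,0,0,0],[0,0,0.3,-0.3,0,0,0]]]'|grep -E "pos|force|width"
python3 -c "
from h import *
st();f=manip.grab_frame('top');g=manip.grab_frame('scene')
c=cv2.resize(g['image'][160:320,220:460],None,fx=3.3,fy=3.3,interpolation=cv2.INTER_CUBIC);cv2.imwrite('pics/c1.png',np.clip(c*1.4,0,255).astype(np.uint8));slates(f)
"
```

```text
tool_pos: [0.5341, 0.172, 0.0025]
contact_force: [0.9, -4.4, 4.8]
gripper_width: 0.637
gripper_force: 8.0
tool_pos: [0.5291, 0.286, 0.0025]
contact_force: [-1.0, -5.5, 7.9]
gripper_width: 0.638
gripper_force: 8.0
tool_pos: [0.5241, 0.2811, 0.0212]
contact_force: [0.0, 0.3, -0.9]
gripper_width: 0.728
gripper_force: 0.0
tool_pos: [0.6099, 0.2841, 0.1025]
contact_force: [-0.7, -0.4, 0.4]
gripper_width: 0.483
gripper_force: 0.0
t 10.4 [609.9 284.1 102.5] [179.6  -0.   91.2] w 0.483 F [-0.7 -0.4  0.4]
[ 429. -382.] [90. 58.] 79.3 [394. 247.]
[ 603. -225.] [58. 89.] -71.5 [338. 191.]
```

View pics/c1.png

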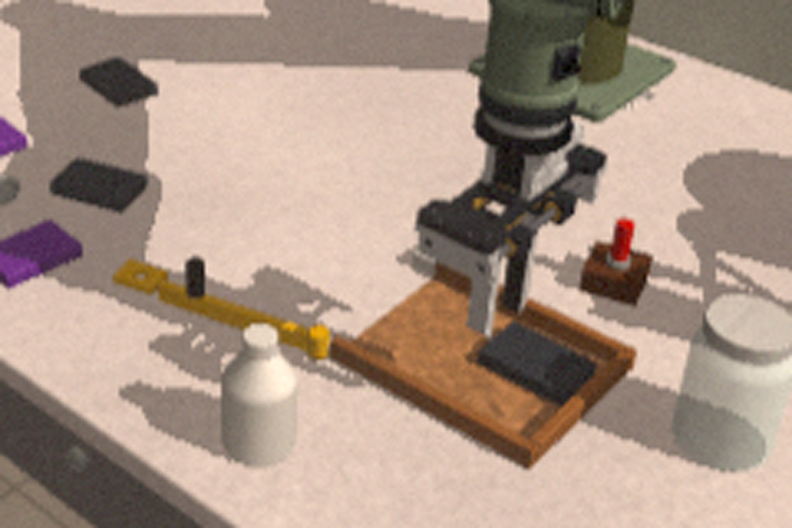

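```bash
python3 -m pendant '[[[0,0,-0.08,0.1,0,0,0],[0,0,-0.08,0.2,0,0,0],[0,0,-0.08,0.28,0,0,0],[0,0,-0.08,0.35,0,0,0],[0,0,-0.08,0.38,0,0,0]]]'|grep -E "pos|force|width"
python3 -m pendant '[[[0,0,-0.02,0,0,0,0],[0,0,-0.05,0,0,0,0],[0,0,-0.09,0,0,0,0],[0,0,-0.13,0,0,0,0],[0,0,-0.15,0,0,0,0]]]'|grep -E "pos|force|width"
python3 -m pendant '[[[0,0,0.0,0,0,0,0],[0,0,0.03,0,0,0,0],[0,0,0.03,-0.2,0,0,0],[0.9,0,0.03,-0.3,0,0,0],[0.9,0,0.03,-0.3,0,0,0]]]'|grep -E "pos|force|width"
python3 -m pendant '[[[0.9,-0.16,0.02,0,0,0,0.02],[0.9,-0.32,0.04,0,0,0,0],[0.9,-0.48,0.06,0,0,0,0],[0.9,-0.64,0.08,0,0,0,0],[0.9,-0.8,0.1,0,0,0,0]]]'|grep -E "pos|force|width"
python3 -m pendant '[[[0.9,-0.16,0.0,0,0,0,0],[0.9,-0.32,0.0,0,0,0,-0.02],[0.9,-0.48,0.0,0,0,0,-0.03],[0.9,-0.64,0.0,0,0,0,-0.04],[0.9,-0.8,0.0,0,0,0,-0.047]]]'|grep -E "pos|force|width"
python3 -c "
from h import *
st();to(603,-226,60,108.5)"
```

```text
tool_pos: [0.5794, 0.2838, 0.0026]
contact_force: [0.0, -1.1, -0.3]
gripper_width: 0.044
gripper_force: 0.0
tool_pos: [0.547, 0.2849, 0.0087]
contact_force: [2.5, 0.2, 1.1]
gripper_width: 0.002
gripper_force: 1.6
tool_pos: [0.5596, 0.2863, 0.0888]
contact_force: [1.4, -0.1, 1.3]
gripper_width: 0.112
gripper_force: 0.0
tool_pos: [0.584, 0.0833, 0.0812]
contact_force: [0.4, -0.1, -0.8]
gripper_width: 0.466
gripper_force: 0.0
tool_pos: [0.5886, -0.1169, 0.0812]
contact_force: [0.7, -0.0, 0.3]
gripper_width: 0.822
gripper_force: 0.0
t 12.58 [ 588.6 -116.9   81.2] [-180.    -0.   108.5] w 0.822 F [ 0.7 -0.   0.3]
[-0.432 -0.084  0.084] [-0.0001 -0.0001 -0.    ]
```

```bash
python3 -m pendant '[[[0.9,-0.16,-0.03,0,0,0,0],[0.9,-0.32,-0.06,0,0,0,0],[0.9,-0.43,-0.084,0.05,0,0,0],[0.9,-0.43,-0.084,0.08,0,0,0],[0.9,-0.43,-0.084,0.08,0,0,0]]]'|grep -E "pos|force|width"
python3 -c "
from h import *
st();to(603,-226,4.5,108.5);f=manip.grab_frame('top');slates(f)"
```

```text
tool_pos: [0.6011, -0.2244, 0.0588]
contact_force: [-0.2, 0.3, -0.3]
gripper_width: 0.9
gripper_force: 0.0
t 13.0 [ 601.1 -224.4   58.8] [-179.8   -0.2  108.2] w 0.9 F [-0.2  0.3 -0.3]
[-0.009  0.006  0.217] [-0.0005 -0.0007 -0.001 ]
[ 430. -384.] [85. 52.] 79.6 [394. 247.]
```

```bash
python3 -m pendant '[[[0.9,-0.009,0.006,0.08,0,0,0],[0.9,-0.009,0.006,0.15,0,0,0],[0.9,-0.009,0.006,0.19,0,0,0],[0.9,-0.009,0.006,0.21,0,0,0],[0.9,-0.009,0.006,0.217,0,0,0]]]'|grep -E "pos|force|width"
python3 -m pendant '[[[0.6,0,0,0,0,0,0],[0.6,0,0,0,0,0,0],[0.6,0,0,0,0,0,0],[0.6,0,0,0,0,0,0],[0.6,0,0,0.006,0,0,0]]]' 8|grep -E "pos|force|width"
python3 -m pendant '[[[0.6,0.03,0.006,0,0,0,0.008],[0.6,0.08,0.016,0,0,0,0.016],[0.6,0.15,0.03,0,0,0,0.026],[0.6,0.23,0.046,0,0,0,0.036],[0.6,0.316,0.064,0,0,0,0.047]]]'|grep -E "pos|force|width"
python3 -m pendant '[[[0.6,0.08,0,0,0,0,0],[0.6,0.16,0,0,0,0,0],[0.6,0.25,0,0,0,0,0],[0.6,0.34,0,0,0,0,0],[0.6,0.43,0,0,0,0,0]]]'|grep -E "pos|force|width"
python3 -m pendant '[[[0.6,0.08,0,0,0,0,0],[0.6,0.16,0,0,0,0,0],[0.6,0.25,0,0,0,0,0],[0.6,0.34,0,0,0,0,0],[0.6,0.43,0,0,0,0,0]]]'|grep -E "pos|force|width"
python3 -c "
from h import *
st();to(583,290,3,91.5)"
```

```text
tool_pos: [0.6044, -0.2233, 0.0063]
contact_force: [0.0, -0.7, 0.2]
gripper_width: 0.903
gripper_force: 0.0
tool_pos: [0.6056, -0.2257, 0.008]
contact_force: [-4.0, 0.4, 11.6]
gripper_width: 0.64
gripper_force: 8.0
tool_pos: [0.5975, -0.1473, 0.008]
contact_force: [0.3, -3.6, 3.4]
gripper_width: 0.637
gripper_force: 8.0
tool_pos: [0.5947, -0.0386, 0.0079]
contact_force: [1.1, -3.9, 3.1]
gripper_width: 0.641
gripper_force: 8.0
tool_pos: [0.5921, 0.0692, 0.0078]
contact_force: [0.8, -4.6, 3.8]
gripper_width: 0.639
gripper_force: 8.0
t 15.13 [592.1  69.2   7.8] [179.8   0.2  91.4] w 0.639 F [ 0.8 -4.6  3.8]
[ 0.884 -0.014  0.017] [ 0.0006  0.0004 -0.0002]
```

```bash
python3 -m pendant '[[[0.6,0.06,-0.01,0,0,0,0],[0.6,0.14,-0.016,0,0,0,0],[0.6,0.23,-0.016,0,0,0,0],[0.6,0.32,-0.016,0,0,0,0],[0.6,0.41,-0.016,0,0,0,0]]]'|grep -E "pos|force|width"
python3 -m pendant '[[[0.6,0.09,0,0,0,0,0],[0.6,0.18,0,0,0,0,0],[0.6,0.27,0,0,0,0,0],[0.6,0.36,0,0,0,0,0],[0.6,0.44,0,0,0,0,0]]]'|grep -E "pos|force|width"
python3 -m pendant '[[[0.6,0,0,0,0,0,0],[0.69,0,0,0,0,0,0],[0.69,0,0,0,0,0,0],[0.69,0,0,0,0,0,0],[0.69,0,0,-0.1,0,0,0]]]'|grep -E "pos|force|width"
python3 -m pendant '[[[0.69,0,0,-0.2,0,0,0],[0.7,-0.16,0,-0.3,0,0,0],[0.8,-0.32,0,-0.3,0,0,0],[0.9,-0.48,0,-0.3,0,0,0],[0.9,-0.64,-0.0,-0.3,0,0,0]]]'|grep -E "pos|force|width"
python3 -m pendant '[[[0.9,-0.16,-0.08,0,0,0,0],[0.9,-0.32,-0.16,0,0,0,0.01],[0.9,-0.48,-0.24,0,0,0,0.02],[0.9,-0.64,-0.32,0,0,0,0.03],[0.9,-0.8,-0.4,0,0,0,0.033]]]'|grep -E "pos|force|width"
python3 -c "
from h import *
st();to(430,-384,60,79.5);f=manip.grab_frame('top');slates(f)
c=cv2.resize(f['image'][140:290,140:420],None,fx=2.8,fy=2.8,interpolation=cv2.INTER_CUBIC);cv2.imwrite('pics/d1.png',np.clip(c*1.5,0,255).astype(np.uint8))
"
```

```text
tool_pos: [0.5854, 0.1718, 0.0078]
contact_force: [0.2, -3.5, 5.0]
gripper_width: 0.639
gripper_force: 8.0
tool_pos: [0.5825, 0.2823, 0.0078]
contact_force: [0.9, -4.2, 6.4]
gripper_width: 0.636
gripper_force: 8.0
tool_pos: [0.5788, 0.2802, 0.0263]
contact_force: [0.3, -0.6, -0.2]
gripper_width: 0.69
gripper_force: 0.0
tool_pos: [0.5845, 0.1231, 0.1068]
contact_force: [1.3, -0.1, -0.7]
gripper_width: 0.873
gripper_force: 0.0
tool_pos: [0.4937, -0.0653, 0.1052]
contact_force: [0.4, -1.1, 0.0]
gripper_width: 0.901
gripper_force: 0.0
t 17.22 [493.7 -65.3 105.2] [-179.9    0.    79.3] w 0.901 F [ 0.4 -1.1  0. ]
[-1.3   -0.014  0.181] [-0.0003  0.     -0.0004]
[437. -55.] [73. 51.] 80.2 [283. 248.]
[ 430. -384.] [86. 53.] 79.6 [394. 247.]
[577. 287.] [103.  60.] 88.4 [167. 203.]
```

View pics/d1.png

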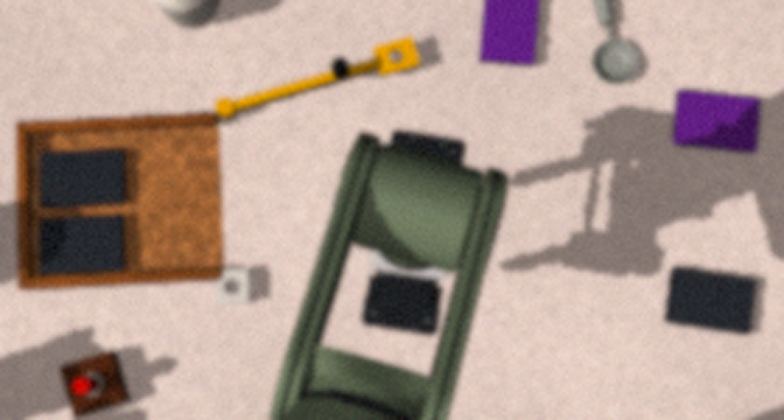

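The crop shows two slates side by side at the back of the bay, at (83,178) and (83,246). The last one is at (712,299), and the gate is still open. Next: S1.

```bash
python3 -m pendant '[[[0.9,-0.12,0,0,0,0,0],[0.9,-0.26,0,0,0,0,0],[0.9,-0.4,0,0,0,0,0],[0.9,-0.54,0,0,0,0,0],[0.9,-0.68,-0.01,0,0,0,0]]]'|grep -E "pos|force|width"
python3 -m pendant '[[[0.9,-0.14,0,0,0,0,0],[0.9,-0.28,0,0,0,0,0],[0.9,-0.42,0,0,0,0,0],[0.9,-0.54,0,0,0,0,0],[0.9,-0.62,-0.0,0.1,0,0,0]]]'|grep -E "pos|force|width"
python3 -m pendant '[[[0.9,0,0,0.08,0,0,0],[0.9,0,0,0.08,0,0,0],[0.9,0,0,0.08,0,0,0]]]'|grep -E "pos|force|width"
python3 -c "
from h import *
st();to(430,-384,4,79.5);f=manip.grab_frame('top');slates(f)"
```

```text
tool_pos: [0.4614, -0.2316, 0.1054]
contact_force: [0.4, 0.6, 0.5]
gripper_width: 0.897
gripper_force: 0.0
tool_pos: [0.4358, -0.3889, 0.0853]
contact_force: [1.1, -0.7, -0.0]
gripper_width: 0.899
gripper_force: 0.0
tool_pos: [0.4326, -0.3809, 0.0589]
contact_force: [0.3, 0.1, -0.5]
gripper_width: 0.901
gripper_force: 0.0
t 18.35 [ 432.6 -380.9   58.9] [-179.8   -0.2   79.5] w 0.901 F [ 0.3  0.1 -0.5]
[-0.015 -0.007  0.22 ] [-0.0007 -0.0006 -0.0001]
```

```bash
python3 -m pendant '[[[0.9,-0.013,-0.007,0.08,0,0,0],[0.9,-0.013,-0.007,0.15,0,0,0],[0.9,-0.013,-0.007,0.19,0,0,0],[0.9,-0.013,-0.007,0.21,0,0,0],[0.9,-0.013,-0.007,0.217,0,0,0]]]'|grep -E "pos|force|width"
python3 -m pendant '[[[0.6,0,0,0,0,0,0],[0.6,0,0,0,0,0,0],[0.6,0,0,0,0,0,0],[0.6,0,0,0,0,0,0],[0.6,0,0,0.006,0,0,0]]]' 8|grep -E "pos|force|width"
python3 -c "
from h import *
st();to(556,40,4,91.5);to(556,189,3,91.5);f=manip.grab_frame('top');slates(f)"
```

```text
tool_pos: [0.4326, -0.3843, 0.0065]
contact_force: [0.0, -0.1, 0.2]
gripper_width: 0.901
gripper_force: 0.0
tool_pos: [0.4326, -0.3856, 0.0068]
contact_force: [-3.5, 2.0, 12.6]
gripper_width: 0.636
gripper_force: 8.0
t 19.23 [ 432.6 -385.6    6.8] [-1.80e+02  1.00e-01  7.96e+01] w 0.636 F [-3.5  2.  12.6]
[1.764 0.177 0.01 ] [-0.      0.0002 -0.0331]
[2.35  0.069 0.013] [-0.      0.0002 -0.0331]
[577. 284.] [97. 60.] 88.4 [169. 203.]
```

```bash
python3 -m pendant '[[[0.6,0.03,0.003,0,0,0,0],[0.6,0.09,0.009,0,0,0,0],[0.6,0.17,0.017,0,0,0,0],[0.6,0.25,0.025,0,0,0,0],[0.6,0.34,0.034,0,0,0,0]]]'|grep -E "pos|force|width"
python3 -m pendant '[[[0.6,0.09,0.009,0,0,0,0],[0.6,0.18,0.018,0,0,0,0],[0.6,0.27,0.027,0,0,0,0],[0.6,0.36,0.036,0,0,0,0],[0.6,0.45,0.045,0,0,0,0]]]'|grep -E "pos|force|width"
python3 -m pendant '[[[0.6,0.09,0.009,0,0,0,0],[0.6,0.18,0.018,0,0,0,0],[0.6,0.27,0.027,0,0,0,0],[0.6,0.36,0.036,0,0,0,0],[0.6,0.45,0.045,0,0,0,0]]]'|grep -E "pos|force|width"
python3 -m pendant '[[[0.6,0.09,0.009,0,0,0,-0.006],[0.6,0.18,0.018,0,0,0,-0.012],[0.6,0.27,0.027,0,0,0,-0.02],[0.6,0.36,0.036,0,0,0,-0.028],[0.6,0.45,0.045,0,0,0,-0.033]]]'|grep -E "pos|force|width"
python3 -c "
from h import *
st();to(556,189,3,91.5);f=manip.grab_frame('top');slates(f)"
```

```text
tool_pos: [0.4578, -0.304, 0.0067]
contact_force: [-0.4, -3.1, 4.8]
gripper_width: 0.64
gripper_force: 8.0
tool_pos: [0.4893, -0.1943, 0.0066]
contact_force: [-1.7, -3.5, 5.0]
gripper_width: 0.637
gripper_force: 8.0
tool_pos: [0.5206, -0.0854, 0.0067]
contact_force: [-0.2, -4.1, 6.3]
gripper_width: 0.64
gripper_force: 8.0
tool_pos: [0.5518, 0.0233, 0.0066]
contact_force: [-1.1, -5.5, 7.5]
gripper_width: 0.637
gripper_force: 8.0
t 20.95 [551.8  23.3   6.6] [1.799e+02 1.000e-01 9.160e+01] w 0.637 F [-1.1 -5.5  7.5]
[0.662 0.036 0.013] [0.0004 0.0004 0.0003]
[577. 284.] [97. 60.] 88.4 [169. 203.]
```

```bash
python3 -m pendant '[[[0.6,0.08,0.01,0,0,0,0],[0.6,0.16,0.02,0,0,0,0],[0.6,0.24,0.02,0,0,0,0],[0.6,0.32,0.02,0,0,0,0],[0.6,0.4,0.02,0,0,0,0]]]'|grep -E "pos|force|width"
python3 -m pendant '[[[0.6,0.08,0,0,0,0,0],[0.6,0.16,0,0,0,0,0],[0.6,0.22,0,0,0,0,0],[0.6,0.255,0,0,0,0,0],[0.6,0.255,0,0,0,0,0]]]'|grep -E "pos|force|width"
python3 -m pendant '[[[0.8,0,0,0,0,0,0],[0.8,0,0,0,0,0,0],[0.8,0,0,0,0,0,0],[0.8,0,0,-0.1,0,0,0],[0.8,0,0,-0.25,0,0,0]]]'|grep -E "pos|force|width"
python3 -m pendant '[[[0.8,-0.12,0,-0.1,0,0,0],[0.5,-0.28,0,-0.2,0,0,0],[0.5,-0.44,0,-0.2,0,0,0],[0.5,-0.6,0,-0.2,0,0,0],[0.5,-0.7,-0.0,-0.2,0,0,0]]]'|grep -E "pos|force|width"
python3 -c "
from h import *
st();f=manip.grab_frame('top');slates(f)
to(690.7,6,110,73)
c=cv2.resize(f['image'][140:290,140:420],None,fx=2.8,fy=2.8,interpolation=cv2.INTER_CUBIC);cv2.imwrite('pics/e1.png',np.clip(c*1.5,0,255).astype(np.uint8))
"
```

```text
tool_pos: [0.5543, 0.123, 0.0065]
contact_force: [0.5, -4.4, 5.9]
gripper_width: 0.64
gripper_force: 8.0
tool_pos: [0.5523, 0.1891, 0.0065]
contact_force: [0.5, 2.2, 6.7]
gripper_width: 0.635
gripper_force: 8.0
tool_pos: [0.5463, 0.1855, 0.0629]
contact_force: [-1.1, 0.2, -1.2]
gripper_width: 0.802
gripper_force: 0.0
tool_pos: [0.5557, 0.0083, 0.1181]
contact_force: [0.4, 0.6, -0.3]
gripper_width: 0.551
gripper_force: 0.0
t 22.67 [555.7   8.3 118.1] [1.799e+02 1.000e-01 9.130e+01] w 0.551 F [ 0.4  0.6 -0.3]
[-0.005  0.54   0.031] [0.0001 0.0006 0.0504]
```

View pics/e1.png

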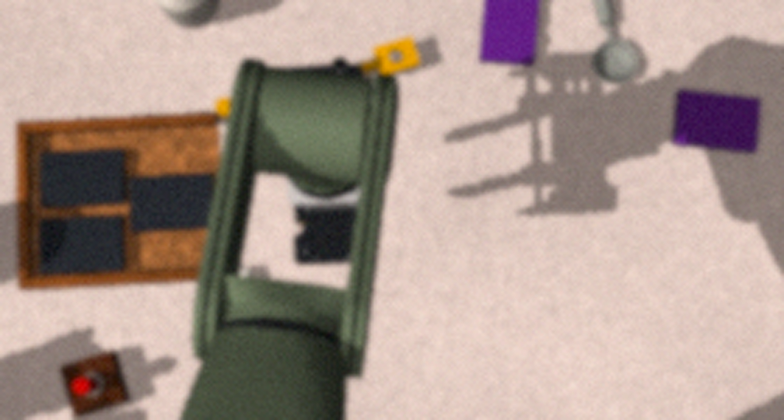

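```bash
python3 -c "
from h import *
f=manip.grab_frame('top')
k=at(f,(340.8/2.8+139.7,68.5/2.8+139.7),.063)*1000
v=k-[651.6,129.8];print(k,np.hypot(*v),np.degrees(np.arctan2(v[1],v[0]))%360)
to(*k,110,np.degrees(np.arctan2(v[1],v[0]))%360-180)"
```

```text
[680.82086388   2.12657466] 130.97466329365454 282.8913633528672
[-0.031  0.5    0.029] [-0.0001  0.0001 -0.0328]
```

```bash
python3 -m pendant '[[[0.5,-0.031,0.15,0,0,0,-0.0328],[0.5,-0.031,0.3,0,0,0,-0.0328],[0.5,-0.031,0.42,0,0,0,-0.0328],[0.5,-0.031,0.5,0,0,0,-0.0328],[0.5,-0.031,0.5,0,0,0,-0.0328]]]' 30 |grep -E "pos|force|width"
python3 -m pendant '[[[0.5,0,0,0,0,0,0],[0.5,0,0,0.08,0,0,0],[0.5,0,0,0.17,0,0,0],[0.5,0,0,0.25,0,0,0],[0.5,0,0,0.31,0,0,0]]]' |grep -E "pos|force|width"
python3 -c "
from h import *
st();to(680.8,2.1,35,102.9)"
python3 -m pendant '[[[0,0,0,0,0,0,0],[0,0,0,0,0,0,0],[0,0,0,0,0,0,0],[0,0,0,0,0,0,0],[0,0,0,0,0,0,0]]]' |grep -E "pos|force|width"
python3 -c "
from h import *
st()
o=manip.get_obs();v=o['tool_pos'][:2]*1000-[651.6,129.8];print(v,np.hypot(*v),np.degrees(np.arctan2(v[1],v[0]))%360)"
```

```text
tool_pos: [0.6838, 0.0079, 0.1165]
contact_force: [-0.6, -1.0, 0.1]
gripper_width: 0.503
gripper_force: 0.0
tool_pos: [0.6779, 0.008, 0.0377]
contact_force: [0.2, -0.3, -0.3]
gripper_width: 0.5
gripper_force: 0.0
t 23.6 [677.9   8.   37.7] [-1.798e+02 -1.000e-01  1.033e+02] w 0.5 F [ 0.2 -0.3 -0.3]
[-0.026  0.006  0.011] [-0.0007 -0.0003  0.001 ]
tool_pos: [0.6826, 0.0069, 0.0421]
contact_force: [0.7, -0.7, 2.8]
gripper_width: 0.187
gripper_force: 30.3
t 24.02 [682.6   6.9  42.1] [1.798e+02 1.000e-01 1.032e+02] w 0.187 F [ 0.7 -0.7  2.8]
[  30.98973403 -122.88497557] 126.73231961831583 284.1540039070614
```

```bash
for i in 1; do
python3 -m pendant '[[[0,0.003,-0.053,0,0,0,0.0167],[0,0.011,-0.106,0,0,0,0.0333],[0,0.025,-0.157,0,0,0,0.05],[0,0.044,-0.207,0,0,0,0.0667],[0,0.068,-0.254,0,0,0,0.0833]]]'
python3 -m pendant '[[[0,0.003,-0.053,0,0,0,0.0167],[0,0.011,-0.106,0,0,0,0.0333],[0,0.025,-0.157,0,0,0,0.05],[0,0.044,-0.207,0,0,0,0.0667],[0,0.068,-0.254,0,0,0,0.0833]]]'
python3 -m pendant '[[[0,0.003,-0.053,0,0,0,0.0167],[0,0.011,-0.106,0,0,0,0.0333],[0,0.025,-0.157,0,0,0,0.05],[0,0.044,-0.207,0,0,0,0.0667],[0,0.068,-0.254,0,0,0,0.0833]]]'
done |grep -E "pos|force|width"
python3 -c "
from h import *
st()
o=manip.get_obs();v=o['tool_pos'][:2]*1000-[651.6,129.8];print(v,np.hypot(*v),np.degrees(np.arctan2(v[1],v[0]))%360)"
```

```text
tool_pos: [0.6166, 0.0083, 0.0421]
contact_force: [1.6, -0.7, 1.7]
gripper_width: 0.181
gripper_force: 30.0
tool_pos: [0.5603, 0.0427, 0.0421]
contact_force: [0.5, -2.1, 3.1]
gripper_width: 0.186
gripper_force: 30.0
tool_pos: [0.529, 0.1013, 0.0421]
contact_force: [-0.1, -1.9, 3.5]
gripper_width: 0.184
gripper_force: 30.0
t 25.27 [529.  101.3  42.1] [ 1.799e+02 -1.000e-01  1.300e+01] w 0.184 F [-0.1 -1.9  3.5]
[-122.60713262  -28.52315589] 125.88121142907741 193.09626836187803
```

```bash
python3 -m pendant '[[[0,0.001,-0.026,0,0,0,0.0083],[0,0.003,-0.053,0,0,0,0.0167],[0,0.007,-0.08,0,0,0,0.025],[0,0.011,-0.106,0,0,0,0.0333],[0,0.013,-0.12,0,0,0,0.036]]]' |grep -E "pos|force|width"
python3 -m pendant '[[[0,0,0,0,0,0,0],[0,0,0,0,0,0,0]]]' |grep -E "pos|force|width"
python3 -c "
from h import *
st()
o=manip.get_obs();v=o['tool_pos'][:2]*1000-[651.6,129.8];print(v,np.hypot(*v),np.degrees(np.arctan2(v[1],v[0]))%360)"
```

```text
tool_pos: [0.5258, 0.1267, 0.0421]
contact_force: [-1.3, -24.3, 5.7]
gripper_width: 0.181
gripper_force: 30.1
tool_pos: [0.5258, 0.1266, 0.0421]
contact_force: [-1.3, -15.0, 6.0]
gripper_width: 0.188
gripper_force: 30.0
t 25.85 [525.8 126.6  42.1] [ 1.795e+02 -1.000e-01  4.000e-01] w 0.188 F [ -1.3 -15.    6. ]
[-125.78424992   -3.19525927] 125.8248274765107 181.4551544135862
```

```bash
python3 -m pendant '[[[0.5,0,0,0,0,0,0],[0.5,0,0,0,0,0,0],[0.5,0,0,0,0,0,0],[0.5,0,0,-0.1,0,0,0],[0.5,0,0,-0.25,0,0,0]]]' |grep -E "pos|force|width"
python3 -m pendant '[[[0.5,-0.1,0,-0.2,0,0,0],[0.5,-0.25,0,-0.3,0,0,0],[0.5,-0.4,0,-0.3,0,0,0],[0.5,-0.5,0,-0.3,0,0,0],[0.5,-0.5,0,-0.3,0,0,0]]]' |grep -E "pos|force|width"
python3 -c "
from h import *
st();f=manip.grab_frame('top');g=manip.grab_frame('scene')
F=lambda i,x,y,k,w,h:cv2.resize(i[y:y+h,x:x+w],None,fx=k,fy=k,interpolation=cv2.INTER_CUBIC)
a=F(f['image'],140,165,5,110,120);b=F(g['image'],320,215,3,80,0+100)
b=F(g['image'],320,215,2.4*0+2,120,90);
cv2.imwrite('pics/g1.png',np.clip(a*1.5,0,255).astype(np.uint8));c=F(g['image'],310,215,5,155,90);cv2.imwrite('pics/g2.png',np.clip(c*1.5,0,255).astype(np.uint8))
"
```

```text
tool_pos: [0.5206, 0.1316, 0.0994]
contact_force: [0.7, -0.9, -0.4]
gripper_width: 0.488
gripper_force: 0.0
tool_pos: [0.3937, 0.1315, 0.1774]
contact_force: [-0.3, 0.2, -1.0]
gripper_width: 0.5
gripper_force: 0.0
t 26.68 [393.7 131.5 177.4] [-180.     0.2    0.4] w 0.5 F [-0.3  0.2 -1. ]
```

View pics/g1.png

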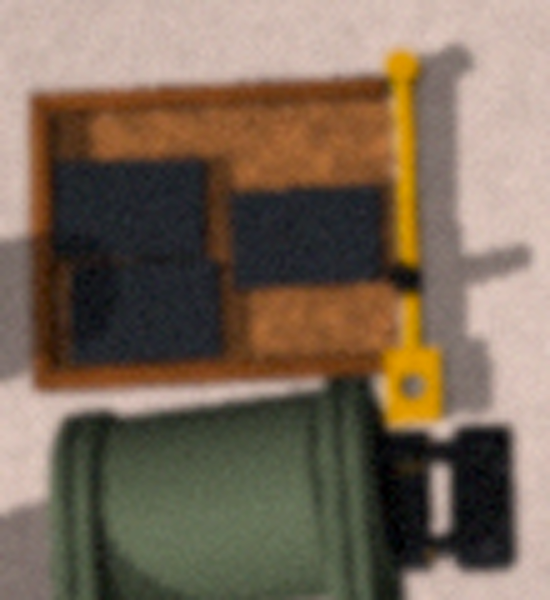

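View pics/g2.png

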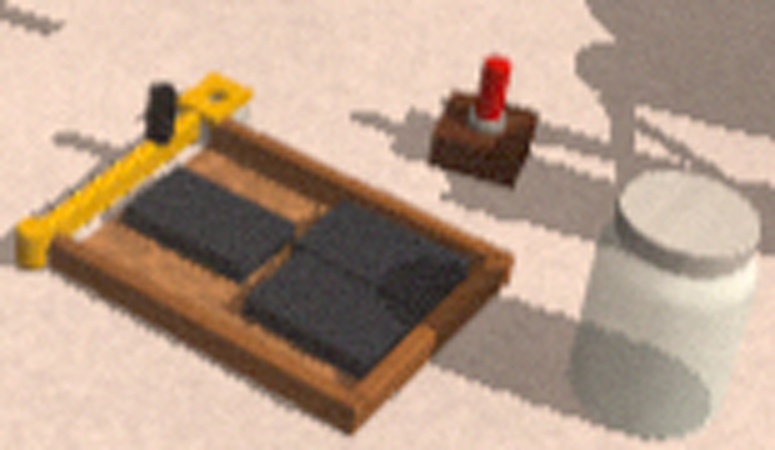

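Crops: all three slates lie inside the bay (one has shifted slightly, still in), the gate is shut, and its hole is at (412,386) in g1 and (218,97) in g2. The pin is upright in its block, with its red top at (497,62) in g2.

```bash
python3 -c "
from h import *
f=manip.grab_frame('top');g=manip.grab_frame('scene')
A=lambda u,v:((u+.5)/5+139.5,(v+.5)/5+164.5)
B=lambda u,v:((u+.5)/5+309.5,(v+.5)/5+214.5)
p,e=tri(f,A(412,386),g,B(218,97));print('gatehole',p*1000,e*1000,at(f,A(412,386),.027)*1000,at(g,B(218,97),.027)*1000)
print('lug from bay',(459,124.7))
print('pintop scene@74',at(g,B(497,62),.074)*1000,'axis@50',at(g,B(492,95),.052)*1000,'collar@32',at(g,B(488,120),.032)*1000)
print('pin top-view top@74',at(f,(168.3,277.5),.074)*1000, 'mid',at(f,(168.3,277.5),.06)*1000)
for a in[(452,92),(540,122),(515,155),(430,135)]: print('blk',at(g,B(*a),.026)*1000)
to(362,268,120,0)
"
```

```text
gatehole [458.39349796 126.3910047   22.43455386] 1.6938760360888299 [458.67746251 125.12001108] [463.29675171 130.52754592]
lug from bay (459, 124.7)
pintop scene@74 [364.95148512 272.70176103] axis@50 [369.67782732 275.70157054] collar@32 [369.18673419 276.02145683]
pin top-view top@74 [360.52385847 271.72681597] mid [360.12363079 275.13299943]
blk [349.75493953 238.94197459]
blk [339.78020954 298.10375545]
blk [382.9471106  304.34859762]
blk [401.75426191 253.83433706]
[-0.152 -0.548  0.232] [-0.0001 -0.0003  0.0009]
```

```bash
python3 -m pendant '[[[0.5,-0.06,-0.16,0,0,0,0.0009],[0.5,-0.1,-0.3,0,0,0,0.0009],[0.5,-0.13,-0.42,0,0,0,0],[0.5,-0.152,-0.552,0.1,0,0,0.0009],[0.5,-0.152,-0.552,0.2,0,0,0.0009]]]' 15 |grep -E "pos|force|width"
python3 -m pendant '[[[0.5,0,0,0.03,0,0,0],[0.5,0,0,0.03,0,0,0],[0.5,0,0,0.03,0,0,0]]]' |grep -E "pos|force|width"
python3 -c "
from h import *
st();to(362,269,40,0)"
```

```text
tool_pos: [0.3632, 0.2746, 0.1288]
contact_force: [-0.1, -0.6, 0.5]
gripper_width: 0.5
gripper_force: 0.0
tool_pos: [0.3615, 0.2682, 0.1198]
contact_force: [0.2, 0.4, 0.1]
gripper_width: 0.494
gripper_force: 0.0
t 27.55 [361.5 268.2 119.8] [ 1.8e+02  1.0e-01 -1.0e-01] w 0.494 F [0.2 0.4 0.1]
[ 0.002 -0.003  0.319] [ 0.0001  0.0002 -0.0002]
```

Check from the scene camera while descending, before closing.

```bash
python3 -m pendant '[[[0.5,0,0,0.06,0,0,0],[0.5,0,0,0.13,0,0,0],[0.5,0,0,0.2,0,0,0],[0.5,0,0,0.27,0,0,0],[0.5,0,0,0.32,0,0,0]]]' |grep -E "pos|force|width"
python3 -m pendant '[[[0.5,0,0,0,0,0,0],[0.3,0,0,0,0,0,0],[0.25,0,0,0,0,0,0],[0.1,0,0,0,0,0,0],[0.1,0,0,0,0,0,0]]]' |grep -E "pos|force|width"
python3 -c "
from h import *
st();g=manip.grab_frame('scene')
F=lambda i,x,y,k,w,h:cv2.resize(i[y:y+h,x:x+w],None,fx=k,fy=k,interpolation=cv2.INTER_CUBIC)
cv2.imwrite('pics/p1.png',np.clip(F(g['image'],350,180,6,110,90)*1.5,0,255).astype(np.uint8))"
```

```text
tool_pos: [0.3627, 0.2682, 0.0405]
contact_force: [-0.4, -0.2, -0.0]
gripper_width: 0.5
gripper_force: 0.0
tool_pos: [0.3621, 0.269, 0.0414]
contact_force: [0.0, -0.9, 0.1]
gripper_width: 0.251
gripper_force: 0.0
t 28.38 [362.1 269.   41.4] [-1.799e+02 -1.000e-01 -0.000e+00] w 0.251 F [ 0.  -0.9  0.1]
```

View pics/p1.png

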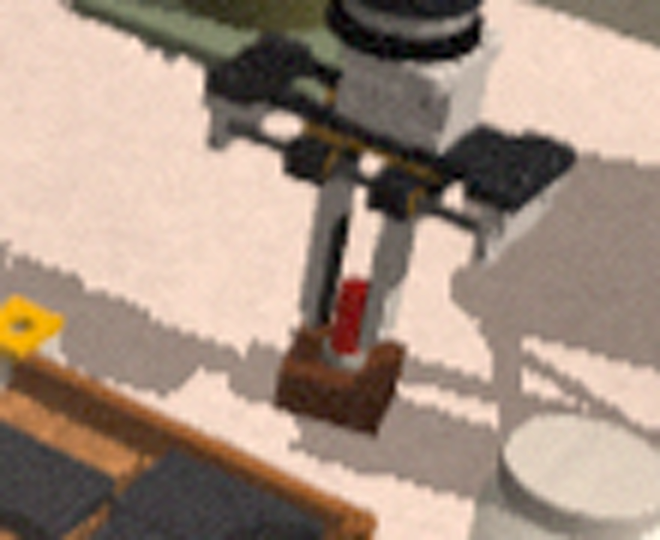

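The red handle (350,315) stands between the fingers. I'll centre it in y first, then regrasp with the gripper turned to 90° to centre it in x.

```bash
python3 -m pendant '[[[0.1,0,0,0,0,0,0],[0.1,0,0,0,0,0,0],[0.1,0,0,0,0,0,0],[0.1,0,0,0,0,0,0],[0.1,0,0,0,0,0,0]]]' 6 |grep -E "pos|force|width"
python3 -m pendant '[[[0.5,0,0,0,0,0,0],[0.5,0,0,0,0,0,0],[0.5,0,0,0,0,0,0],[0.5,0,0,0,0,0,-0.01],[0.5,0,0,0,0,0,-0.02]]]' |grep -E "pos|force|width"
python3 -m pendant '[[[0.5,0,0,0,0,0,-0.02],[0.5,0,0,0,0,0,-0.04],[0.5,0,0,0,0,0,-0.06],[0.5,0,0,0,0,0,-0.08],[0.5,0,0,0,0,0,-0.09]]]' |grep -E "pos|force|width"
python3 -m pendant '[[[0.5,0,0,0,0,0,-0.02],[0.5,0,0,0,0,0,-0.04],[0.5,0,0,0,0,0,-0.06],[0.5,0,0,0,0,0,-0.08],[0.5,0,0,0,0,0,-0.09]]]' |grep -E "pos|force|width"
python3 -m pendant '[[[0.5,0,0,0,0,0,-0.02],[0.5,0,0,0,0,0,-0.04],[0.5,0,0,0,0,0,-0.05],[0.5,0,0,0,0,0,-0.05]]]' |grep -E "pos|force|width"
python3 -m pendant '[[[0.1,0,0,0,0,0,0],[0.1,0,0,0,0,0,0],[0.1,0,0,0,0,0,0],[0.1,0,0,0,0,0,0],[0.1,0,0,0,0,0,0]]]' 15 |grep -E "pos|force|width"
python3 -c "
from h import *
st()"
```

```text
tool_pos: [0.3618, 0.2691, 0.0411]
contact_force: [-0.4, -0.7, 5.5]
gripper_width: 0.192
gripper_force: 6.0
tool_pos: [0.3603, 0.2684, 0.0396]
contact_force: [-0.5, -0.2, -0.9]
gripper_width: 0.49
gripper_force: 0.0
tool_pos: [0.3603, 0.2684, 0.0396]
contact_force: [-0.9, 0.7, -0.9]
gripper_width: 0.501
gripper_force: 0.0
tool_pos: [0.3603, 0.2684, 0.0396]
contact_force: [-0.5, -0.4, -0.5]
gripper_width: 0.5
gripper_force: 0.0
tool_pos: [0.3603, 0.2684, 0.0396]
contact_force: [-0.6, 0.6, 0.0]
gripper_width: 0.5
gripper_force: 0.0
tool_pos: [0.3609, 0.2686, 0.0401]
contact_force: [0.1, -0.1, -0.8]
gripper_width: 0.185
gripper_force: 15.0
t 30.85 [360.9 268.6  40.1] [180.  -0.  90.] w 0.185 F [ 0.1 -0.1 -0.8]
```

```bash
python3 -m pendant '[[[0.1,0,0,-0.03,0,0,0],[0.1,0,0,-0.07,0,0,0],[0.1,0,0,-0.13,0,0,0],[0.1,0,0,-0.19,0,0,0],[0.1,0,0,-0.24,0,0,0]]]' |grep -E "pos|force|width"
python3 -m pendant '[[[0.1,-0.06,0.04,0,0,0,0],[0.1,-0.15,0.1,0,0,0,0],[0.1,-0.25,0.17,0,0,0,0],[0.1,-0.35,0.24,0,0,0,0],[0.1,-0.44,0.3,0,0,0,0]]]' |grep -E "pos|force|width"
python3 -m pendant '[[[0.1,-0.07,0.04,0,0,0,0],[0.1,-0.11,0.07,0,0,0,0],[0.1,-0.136,0.092,0,0,0,0],[0.1,-0.136,0.092,0,0,0,0],[0.1,-0.136,0.092,0,0,0,0]]]' |grep -E "pos|force|width"
python3 -c "
from h import *
st();to(459,124.6,70,90)"
```

```text
tool_pos: [0.361, 0.2686, 0.1019]
contact_force: [-0.0, 0.4, -0.8]
gripper_width: 0.188
gripper_force: 15.0
tool_pos: [0.4368, 0.1573, 0.1014]
contact_force: [0.4, 0.5, 0.5]
gripper_width: 0.186
gripper_force: 15.0
tool_pos: [0.4585, 0.125, 0.1002]
contact_force: [0.3, -0.5, -0.8]
gripper_width: 0.185
gripper_force: 15.0
t 32.1 [458.5 125.  100.2] [-180.   -0.   90.] w 0.185 F [ 0.3 -0.5 -0.8]
[-0.002  0.002  0.121] [-0.0001 -0.0001 -0.0001]
```

```bash
python3 -m pendant '[[[0.1,-0.002,0.003,0.04,0,0,0],[0.1,-0.002,0.003,0.08,0,0,0],[0.1,-0.002,0.003,0.11,0,0,0],[0.1,-0.002,0.003,0.13,0,0,0],[0.1,-0.002,0.003,0.13,0,0,0]]]' |grep -E "pos|force|width"
python3 -m pendant '[[[0.1,0,0,0.01,0,0,0],[0.1,0,0,0.02,0,0,0],[0.1,0,0,0.03,0,0,0],[0.1,0,0,0.03,0,0,0]]]' |grep -E "pos|force|width"
python3 -c "
from h import *
st();g=manip.grab_frame('scene')
F=lambda i,x,y,k,w,h:cv2.resize(i[y:y+h,x:x+w],None,fx=k,fy=k,interpolation=cv2.INTER_CUBIC)
cv2.imwrite('pics/q1.png',np.clip(F(g['image'],310,190,8,90,70)*1.5,0,255).astype(np.uint8))"
```

```text
tool_pos: [0.4575, 0.1243, 0.0654]
contact_force: [-0.5, 0.1, -0.2]
gripper_width: 0.19
gripper_force: 15.0
tool_pos: [0.4594, 0.1241, 0.0598]
contact_force: [-0.1, 0.0, -0.7]
gripper_width: 0.189
gripper_force: 15.0
t 32.85 [459.4 124.1  59.8] [-180.    0.   90.] w 0.189 F [-0.1  0.  -0.7]
```

View pics/q1.png

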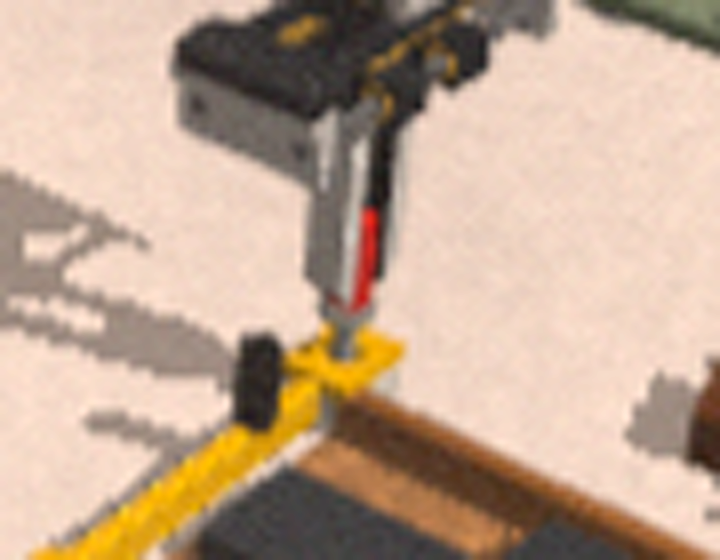

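Tip is in the gate hole at (345,350) with no contact force, so I continue down.

```bash
python3 -m pendant '[[[0.1,0,0,0.01,0,0,0],[0.1,0,0,0.02,0,0,0],[0.1,0,0,0.03,0,0,0],[0.1,0,0,0.04,0,0,0],[0.1,0,0,0.04,0,0,0]]]' |grep -E "pos|force|width"
python3 -m pendant '[[[0.1,0,0,0.01,0,0,0],[0.1,0,0,0.02,0,0,0],[0.1,0,0,0.026,0,0,0],[0.1,0,0,0.03,0,0,0],[0.1,0,0,0.03,0,0,0]]]' |grep -E "pos|force|width"
python3 -c "
from h import *
st()"
```

```text
tool_pos: [0.459, 0.124, 0.0494]
contact_force: [0.5, -0.3, -0.7]
gripper_width: 0.191
gripper_force: 15.0
tool_pos: [0.4593, 0.1241, 0.0423]
contact_force: [-0.5, -0.7, -0.8]
gripper_width: 0.187
gripper_force: 15.0
t 33.73 [459.3 124.1  42.3] [-180.    0.   90.] w 0.187 F [-0.5 -0.7 -0.8]
```

```bash
python3 -m pendant '[[[0.1,0,0,0.004,0,0,0],[0.1,0,0,0.004,0,0,0],[0.5,0,0,0.004,0,0,0],[0.5,0,0,0.004,0,0,0],[0.5,0,0,0.004,0,0,0]]]' |grep -E "pos|force|width"
python3 -m pendant '[[[0.5,0,0,0,0,0,0],[0.5,0,0,-0.05,0,0,0],[0.5,0,0,-0.15,0,0,0],[0.5,0,0,-0.3,0,0,0],[0.5,0,0,-0.45,0,0,0]]]' |grep -E "pos|force|width"
python3 -m pendant '[[[0.5,0,-0.1,-0.1,0,0,0],[0.5,-0.1,-0.2,-0.2,0,0,0],[0.5,-0.25,-0.3,-0.2,0,0,0],[0.5,-0.4,-0.3,-0.2,0,0,0],[0.5,-0.5,-0.3,-0.2,0,0,0]]]' |grep -E "pos|force|width"
python3 -m pendant '[[[0.5,-0.15,0,0,0,0,0],[0.5,-0.3,0,0,0,0,0],[0.5,-0.4,0,0,0,0,0],[0.5,-0.4,0,0,0,0,0],[0.5,-0.4,0,0,0,0,0]]]' |grep -E "pos|force|width"
python3 -c "
from h import *
st();g=manip.grab_frame('scene');f=manip.grab_frame('top')
F=lambda i,x,y,k,w,h:cv2.resize(i[y:y+h,x:x+w],None,fx=k,fy=k,interpolation=cv2.INTER_CUBIC)
a=F(g['image'],305,210,4,110,90);b=F(f['image'],140,165,4,90,90);cv2.imwrite('pics/z1.png',np.clip(np.hstack([a,b])*1.5,0,255).astype(np.uint8))
cv2.imwrite('pics/z2.png',np.clip(np.vstack([f['image'][90:300],g['image'][130:340]])*1.3,0,255).astype(np.uint8))"
```

```text
tool_pos: [0.4598, 0.1241, 0.0417]
contact_force: [0.6, -0.8, -0.2]
gripper_width: 0.364
gripper_force: 0.0
tool_pos: [0.4581, 0.124, 0.1542]
contact_force: [0.3, -0.2, 0.0]
gripper_width: 0.504
gripper_force: 0.0
tool_pos: [0.3836, -0.0029, 0.2051]
contact_force: [0.8, 0.3, -0.7]
gripper_width: 0.502
gripper_force: 0.0
tool_pos: [0.3844, -0.1017, 0.2041]
contact_force: [-0.7, 1.2, -0.1]
gripper_width: 0.499
gripper_force: 0.0
t 35.4 [ 384.4 -101.7  204.1] [-180.    -0.    89.8] w 0.499 F [-0.7  1.2 -0.1]
```

View pics/z1.png

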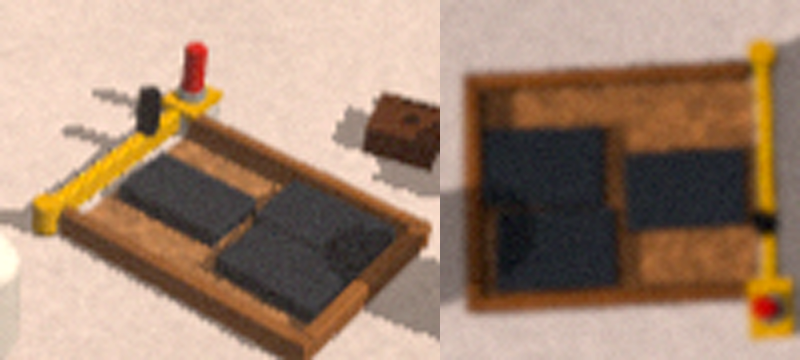

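View pics/z2.png

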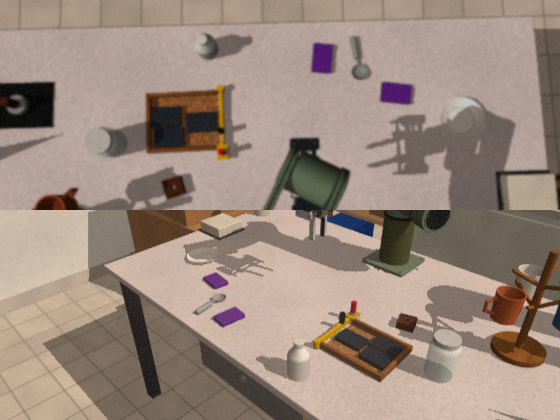

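The pin is seated with its collar on the tongue at (192,95). Three slates are in the bay, the gate is shut, no black slate is left on the counter, and the bystanders are in place. Handing in.

```bash
python3 -c "
from workcell import manip
print(manip.sign_off())"
```

```text
the job is handed in; nothing more can be done
None
```

The job is handed in at about 35 s: all three slates that were present are in the bay, the gate is shut, and the pin is through the gate and lug with its collar on the gate; the final pictures show the jar, shaker, saucer and teaspoon in place.

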